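Pin the swing plate in line and close up the photometer's lamp barrel

TASK

The bench photometer's swing plate has been left out of line. Take the tapered drift from the blue tube rack and push it down through the plate's hole and the board's hole beneath until its collar sits flat on the plate and the two holes are pulled into line; leave it in. Then slide the lamp barrel along its V-groove until its front end touches the ring of the light port, and let go. Leave the other things on the bench where they are.

Things in the scene. Friction and masses are not known exactly. Their poses are not given: they have to be found in the camera images.
- bench_base: Drilled aluminium board of the photometer, 160 (x) x 310 (y) x 10 mm, fixed on four posts; origin on the bench under its middle, own x away from the robot, y to its left when not turned; board top z 38, underside z 28 mm. At its +y end a black cuvette holder 36 x 36 mm, middle at own x 20, y 109, cuvette in it to z 110 mm, and behind it a grey detector housing to z 93 mm.
- swing_plate: Aluminium plate 9 mm thick, top at z 48 mm, 1 mm over the board; turns stiffly (0.45 N m friction, no spring) on an upright screw at its rear, where its origin lies (z 0 on the bench). Own y runs forward along its V-groove, parallel to the board's y when in line; at the start it is turned out by 0.026 to 0.048 rad (holes 4 to 7.5 mm apart). An ear on the -x side carries its hole.
- plate_hole (a point): Centre of the plate's round hole, 16 mm in diameter, 9 mm deep, right through, at the top face of the ear (z 48 mm); its axis is vertical.
- base_hole (a point): Centre of the board's round hole, 16 mm in diameter, 10 mm deep, right through, at the board's top face (z 38 mm), under the ear; free space below the board down to the bench. Fixed.
- drift: Loose steel tapered drift, 84.5 mm long, 0.11 kg; origin at its tip, own z up along its axis. Tip 5 mm in diameter, cone to 14.8 mm at 24 mm, plain shank to 41.5, collar 24 mm in diameter from 41.5 to 46.5, knurled handle 20 mm in diameter from 46.5 to 84.5 mm. Stands upright in a hole of the blue rack, collar on its top grid, tip 3.5 mm over the bench; pulls straight up.
- drift_collar (a point): Centre of the underside of the drift's collar, 41.5 mm from its tip.
- drift_grip (a point): Point on the drift's axis in the middle of its handle, 68 mm from its tip.
- barrel: Lamp barrel, aluminium cylinder 20 mm in diameter and 100 mm long with a black rear end, 0.1 kg, loose, lying in the V-groove; origin at its middle (axis 70 mm over the bench, top at 80 mm), own y along its axis to the front. It slides in the groove with about 1 N. Its flanks stand free of the groove's edges above z 67 mm.
- barrel_front (a point): Centre of the barrel's flat front end.
- barrel_rear (a point): Centre of the barrel's flat black rear end.
- port (a point): Centre of the front face of the light port ring, a steel ring 27 mm in diameter standing 6 mm out of the cuvette holder towards the barrel, axis 70 mm over the bench along the board's y: the barrel's end stop. Fixed to the board.
- rack_blue: Blue lattice tube rack, 73 (x) x 136 (y) x 50 mm, fixed; origin at the centre of its underside; top grid at z 45 mm, corner lugs to 50 mm. The drift stands in the hole of the middle column at own y 52.5 mm; two tubes stand at its other end.
- tube_short: Capped 15 ml tube, 20 mm cap, 104 mm tall, in the rack at the end away from the drift; origin at its foot. Bystander.
- tube_long: Capped 15 ml tube, 20 mm cap, 119 mm tall, in the rack at the end away from the drift; origin at its foot. Bystander.
- reagent_bottle: Reagent bottle 68 mm in diameter, 135 mm tall, standing left of the photometer; origin under its middle. Bystander.
- bench_timer: Small white timer 50 x 58 x 62 mm, standing behind the photometer, near the overhead shelf that runs along the back of the bench; origin under its middle. Bystander.
- parafilm_roll: White roll of sealing film, 62 mm in diameter, 50 mm tall, standing left of the photometer; origin under its middle. Bystander.
- groove (a point): Middle of the V-groove's apex, on the swing plate. The groove runs 70 mm either way along the plate's own y; apex (90 degrees) at z 56 mm, its two top edges at z 67 mm, 22 mm apart, outer width 36 mm.

How it is judged (in metres and radians):
On the way, in this order (a step that is already met when the one before it is completed fails the run):
1. the drift is pushed fully home through both holes, which are in line (distance between drift_collar and plate_hole below 0.003 m and horizontal distance between plate_hole and base_hole below 0.002 m and angle between drift's own z axis and vertical below 0.08 rad), for 0.2 s.
2. the barrel's front end touches the light port ring (distance between barrel_front and port below 0.0035 m), for 0.2 s.
At the end, for the whole second after the job is handed in: The drift stands upright in both holes with its collar within 3 mm of the plate's hole mouth, the two holes are in line within 2 mm, the barrel lies in the groove with its front end within 2 mm of the port ring and centred on it (3.5 mm in all), and both are at rest (all of step 1 and y of barrel_front in the frame of port above -0.002 m and distance between barrel_front and port below 0.0035 m and angle between the y axis of barrel and the y axis of bench_base, either way round below 0.04 rad and linear speed of each of barrel, drift below 0.01 m/s); the robot touches nothing.
It fails at once if a tube, the bottle, the timer or the film roll is moved by more than 25 mm (distance of any of tube_short, tube_long, reagent_bottle, bench_timer, parafilm_roll from where it was at the start of the episode above 0.025 m).
It also fails if it takes over 61 s, if anything falls off the work surface, if the arm or the gripper's body presses on something with over 40 N, if the wrist force passes 120 N, or if a joint passes its speed limit or range.

ROBOT

A 7-joint arm with a two-finger parallel gripper is mounted at the origin on a cart in front of the work surface, level with it; the furniture and walls round the work are solid. World frame = base frame: x ahead of the robot, y to its left, z up, the work surface at z = 0. Lengths are in m, angles in degrees, forces in N, time in s.
With the tool pointing down it reaches from about 0.425 to 0.975 m from the base axis. Payload 16.7 kg.
Tool frame: the origin (TCP) lies on the centre line of the jaws, within the pads' length; the fingertips stand 25 mm ahead of it and the grasp point (between the pads) lies 6 mm ahead of it; z points along the fingers, y is the line along which they close (so a half turn about z gives the same grasp; the last joint's range is limited). The gripper opens to 85 mm and grips with 20 to 120 N. Pads are 22 mm wide; open, the fingers measure 114 mm over their backs; the gripper's body (76 mm by 85 mm) begins 54 mm behind the grasp point. The pads swing forward as they close: fully open they stand 13 mm farther back than shut.
Start: joints at [-77.149, 24.414, 4.234, 92.017, -1.954, 63.644, -3.845], TCP at [0.246, 0.628, 0.256] pointing down, gripper open.
Joint ranges: [-163.25, 163.25], [-28.42, 122.38], [-70.27, 78.77], [12.13, 141.07], [-58.53, 238.53], [9.26, 117.41], [-156.51, 156.51]. Speed limits (degrees/s): [108.29, 108.29, 136.94, 136.94, 172.46, 172.46, 172.46].

INTERFACE

Orientations are given as [roll, pitch, yaw] about the fixed x, y, z axes, in that order (R = Rz(yaw) Ry(pitch) Rx(roll)).
In Python, from cell import bot gives the robot as it stands.
- The arm moves only by the shell command python3 nudge.py 'ROWS' [OPENING]. ROWS is a JSON list of rows, 1 to 20 of them, each an object with the fields dx, dy, dz (the shift in m), drx, dry, drz (a rotation vector in degrees); a field left out counts as zero; each row shifts and turns the commanded pose from where the row before left it, along the tool's axes as they then stand; what a row does not reach is not made up. A row lasts 1/8 s, in which the tool goes at most 0.0625 m and 10.7 degrees, less where a joint would pass 70% of its speed; a pose out of reach is approached as far as the arm can. OPENING is the finger opening in m, set as the command begins (- or left out keeps the last). The fingers move at their own pace and stop on an object; the grip force is fixed at half the most. Time passes only in rows, so rows that do not move let the fingers close. It prints the time, the measured TCP pose, the force, the opening and the grip force at its end. Input that does not fit is refused with a message, and nothing moves.
- bot.sense(): the state, without advancing time (a new reading comes with each control period).
- bot.read_camera(name): name is "side" or "top" or "wrist"; returns the picture (420x560x3 uint8, blue, green, red); there is no depth.
- bot.calibration(name): a dict with "fx", "fy", "cx", "cy" (pixels), "xyz" and "orientation" of the camera in the world. Camera axes: x right, y down, z forward; pixel columns grow to the right and rows downward; lengths in m; the calibration is good to about 2 mm. A picture is of the moment at which its call begins: read the wrist's pose just before it. calibration takes no time and is no camera call; for the wrist camera it gives the pose at the moment of the call.
- bot.sign_off(): hands the job in; it is judged then, once.
The state is a dict: "clock": time; "joint_pos": joint angles; "qd": joint speeds; "effort": joint torques, N m; "eef_pos": TCP position; "ee_rot": TCP orientation; "ft_force": force on the tool from outside, world axes, zero at the start; "torque": the same for the moment, N m; "gripper_width": finger opening in m; "finger_force": force on a finger pad.
Only numpy, scipy, OpenCV 4.12 (cv2) and the standard library are available. Lean on these libraries where they do the work, as an engineer would, in place of code of your own. Each camera call takes 0.05 s, during which the arm holds its last target. There are 200 camera calls.

## Working session

There is one attempt and no reset: what is moved stays moved. The work goes in short steps, Python scripts to look and compute and a shell command to move; the robot and the scene stay as the last step left them, time stands still between calls to the robot, and variables do not carry over. Pictures are saved under pics/ and viewed, at most 13 in all, crops included, and the job is handed in when it is done.

```bash
ls; mkdir -p pics; python3 - <<'E'
from cell import bot
import cv2
s=bot.sense();print(s)
for n in("top","side","wrist"):
    print(n,bot.calibration(n)); cv2.imwrite(f"pics/{n}0.png",bot.read_camera(n))
E
```

```text
cell.py
nudge.py
pics
{'clock': 0.0, 'joint_pos': array([-77.14771135,  24.44846907,   4.23152974,  92.0543999 ,
        -1.9544448 ,  63.64210145,  -3.84309445]), 'qd': array([ 0.04866437,  0.04803826,  0.02568325, -0.04154752, -0.11023148,
        0.02140888, -0.06321216]), 'effort': array([-2.22504146e-03, -9.49857688e+01,  3.76008108e+00, -4.63471735e+01,
        1.92317809e-02,  1.06300222e-02, -6.33158584e-05]), 'eef_pos': array([0.24637296, 0.628014  , 0.2556078 ]), 'ee_rot': array([-1.79927351e+02,  4.79746639e-03,  1.58581093e+02]), 'ft_force': array([-0.36258769,  0.23989796,  0.69398963]), 'torque': array([-0.03314448,  0.02998602, -0.03854724]), 'finger_force': 0.0, 'gripper_width': 0.08568598636082204}
top {'fx': 417.524714189364, 'fy': 417.524714189364, 'cx': 278.57063803663, 'cy': 213.51108504400247, 'xyz': array([0.40144067, 0.01264951, 1.39562331]), 'orientation': array([-1.72932958e+02,  7.03519747e-02, -8.85681915e+01])}
side {'fx': 451.412177398468, 'fy': 451.412177398468, 'cx': 284.1950724632761, 'cy': 207.81092580455382, 'xyz': array([ 0.33473762, -1.0696595 ,  0.74776952]), 'orientation': array([-120.79270044,    0.23395176,  -12.98739604])}
wrist {'fx': 337.6509938131348, 'fy': 337.6509938131348, 'cx': 283.0645313123966, 'cy': 205.3754979716579, 'xyz': array([0.18454492, 0.65302752, 0.37439692]), 'orientation': array([1.64489020e+02, 1.16962148e-01, 6.86058892e+01])}
```

View pics/top0.png

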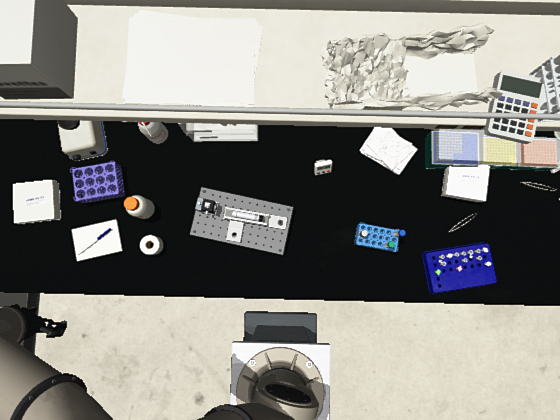

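View pics/side0.png

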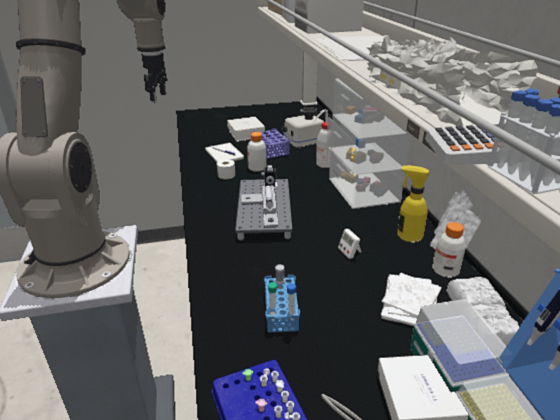

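The top view shows the board around (243,220), with the ear at (235,232). The blue rack is at (379,236), with the grey drift at its left end (363,233) and the tubes at its right end. The side view agrees, with the drift at the far end of the rack (280,270).

```bash
cat > h.py <<'E'
from cell import bot
import numpy as np, cv2
from scipy.spatial.transform import Rotation as R
def ray(c,u,v):
    d=R.from_euler('xyz',c['orientation'],degrees=True).apply([(u-c['cx'])/c['fx'],(v-c['cy'])/c['fy'],1]); return np.array(c['xyz']),d
def onz(c,u,v,z):
    o,d=ray(c,u,v); return o+d*(z-o[2])/d[2]
def pix(c,p):
    q=R.from_euler('xyz',c['orientation'],degrees=True).inv().apply(np.array(p)-c['xyz']); return c['fx']*q[0]/q[2]+c['cx'],c['fy']*q[1]/q[2]+c['cy']
def meet(rays):
    A=0;b=0
    for o,d in rays:
        d=d/np.linalg.norm(d);P=np.eye(3)-np.outer(d,d);A=A+P;b=b+P@o
    return np.linalg.solve(A,b)
def tool(p,yaw=None):
    "shift in tool axes from the measured TCP to world p"
    s=bot.sense();r=R.from_euler('xyz',s['ee_rot'],degrees=True)
    return r.inv().apply(np.array(p)-s['eef_pos'])
E
python3 - <<'E'
from h import *
c=bot.calibration('top')
for n,u,v,z in[('drift',363,233,.08),('board',243,220,.038),('rack',379,237,.045),('ear',235,232,.048),('boardTL',203,187,.038),('boardTR',293,206,.038),('BL',190,235,.038),('BR',282,255,.038),('timer',322,167,.05),('bottle',135,205,.135),('roll',151,244,.05)]:print(n,onz(c,u,v,z).round(3))
t=cv2.resize(cv2.imread('pics/top0.png')[180:265,180:420],None,fx=3.3,fy=3.3,interpolation=2);cv2.imwrite('pics/top0c.png',t)
# wrist camera in the tool frame
s=bot.sense();w=bot.calibration('wrist');r=R.from_euler('xyz',s['ee_rot'],degrees=True).inv()
print(r.apply(w['xyz']-s['eef_pos']),(r*R.from_euler('xyz',w['orientation'],degrees=True)).as_matrix().round(3))
E
```

```text
drift [ 0.509 -0.25   0.08 ]
board [0.545 0.134 0.038]
rack [ 0.5   -0.308  0.045]
ear [0.505 0.158 0.048]
boardTL [0.652 0.27  0.038]
boardTR [ 0.596 -0.028  0.038]
BL [0.492 0.305 0.038]
BR [0.435 0.004 0.038]
timer [ 0.726 -0.121  0.05 ]
bottle [0.573 0.457 0.135]
roll [0.459 0.427 0.05 ]
[ 0.06666292  0.00051782 -0.11873945] [[ 0.    -0.964 -0.267]
 [ 1.     0.001 -0.001]
 [ 0.001 -0.267  0.964]]
```

View pics/top0c.png

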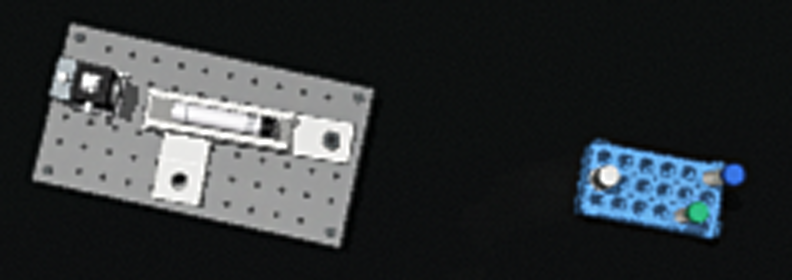

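The enlarged top view puts the board holes, ear hole, barrel (black rear end pointing right) and drift cap where expected, with the board turned by about -10.7°. I'll square the tool to it and get closer views from the wrist.

```bash
python3 nudge.py '[{"drz":-10.7},{"dx":-0.033,"dy":-0.038},{"dx":-0.033,"dy":-0.038},{"dx":-0.033,"dy":-0.038},{"dx":-0.033,"dy":-0.038},{"dx":-0.033,"dy":-0.038},{"dx":-0.033,"dy":-0.038},{"dx":-0.033,"dy":-0.038},{"dx":-0.033,"dy":-0.038},{"dx":-0.033,"dy":-0.038},{"dx":-0.033,"dy":-0.038},{},{}]'
python3 - <<'E'
from h import *
import pickle
c=bot.calibration('wrist');im=bot.read_camera('wrist');cv2.imwrite('pics/wA.png',im);pickle.dump(c,open('wA.pkl','wb'))
print(bot.sense()['eef_pos'],bot.sense()['ee_rot'])
E
```

```text
clock: 1.78
eef_pos: [0.4998, 0.1938, 0.2562]
ee_rot: [-180.0, -0.0, 169.3]
ft_force: [-0.7, 0.4, 0.1]
gripper_width: 0.0852
finger_force: 0.0
[0.49957592 0.19436015 0.25614051] [-1.79997859e+02 -2.85338515e-02  1.69337716e+02]
```

```bash
python3 nudge.py '[{"dy":-0.05},{"dy":-0.05},{},{}]'
python3 - <<'E'
from h import *
import pickle
c=bot.calibration('wrist');im=bot.read_camera('wrist');cv2.imwrite('pics/wB.png',im);pickle.dump(c,open('wB.pkl','wb'))
cv2.imwrite('pics/wAB.png',np.hstack([cv2.imread('pics/wA.png')[:,80:480],im[:,80:480]]))
E
```

```text
clock: 2.33
eef_pos: [0.4813, 0.0966, 0.2565]
ee_rot: [180.0, 0.0, 169.4]
ft_force: [0.0, 0.5, 0.1]
gripper_width: 0.0852
finger_force: 0.0
```

View pics/wAB.png

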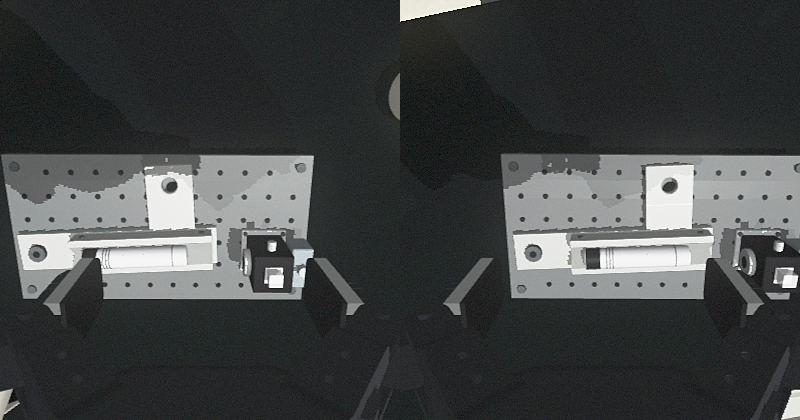

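Both wrist views show the ear hole at about (169,185) in A and (269,185) in B in crop columns. The barrel lies at about (140,258), the port ring at (246,262), and the pivot screw at (37,253) in A. I'll zoom on the hole and segment it.

```bash
python3 - <<'E'
from h import *
import pickle
out=[];cs={};C={}
for n,u in(('A',249),('B',349)):
    im=cv2.imread(f'pics/w{n}.png');c=pickle.load(open(f'w{n}.pkl','rb'));g=cv2.cvtColor(im,cv2.COLOR_BGR2GRAY);C[n]=c
    out.append(cv2.resize(im[165:207,u-28:u+28],None,fx=7,fy=7,interpolation=cv2.INTER_CUBIC))
    m=(g[165:207,u-28:u+28]<150).astype('uint8')
    k,l,st,ce=cv2.connectedComponentsWithStats(m)
    for i in range(1,k):
        if st[i][4]>60 and abs(ce[i][0]-28)<8 and abs(ce[i][1]-20)<8: print(n,st[i],ce[i]+[u-28,165]);cs[n]=ce[i]+[u-28,165]
    print(onz(c,*cs[n],.048))
p=meet([ray(C[n],*cs[n]) for n in'AB']);print('hole tri',p)
cv2.imwrite('pics/hole.png',np.hstack(out))
E
```

```text
A [ 21  15  16  13 138] [249.92028986 186.63768116]
[0.49838051 0.16077725 0.048     ]
B [ 21  13  16  15 163] [349.90797546 186.03067485]
[0.49774683 0.1609848  0.048     ]
hole tri [0.49799466 0.16088833 0.04831826]
```

View pics/hole.png

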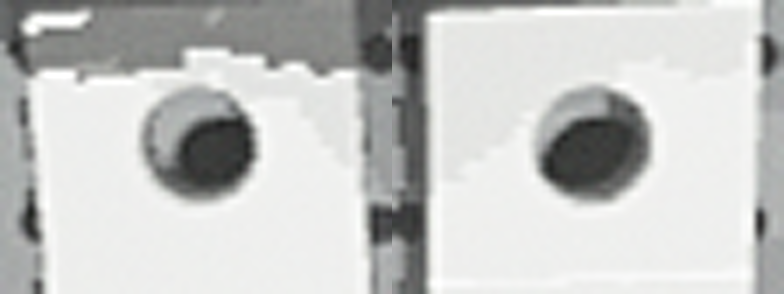

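```bash
python3 - <<'E'
import cv2
for n,u in(('A',249),('B',349)):
    g=cv2.imread(f'pics/w{n}.png',0);print(n,u-9)
    for v in range(175,196):print(v,' '.join('%3d'%x for x in g[v,u-9:u+11]))
E
```

```text
A 240
175 201 240 241 240 239 239 239 235 230 229 235 244 238 226 227 228 227 230 232 236
176 243 239 240 228 231 229 230 232 230 229 237 245 238 228 229 227 227 229 228 229
177 241 242 236 228 227 223 211 202 188 185 196 226 236 230 230 229 225 226 224 227
178 239 240 242 241 223 195 174 163 165 169 166 163 150 176 230 232 228 228 229 229
179 240 241 240 216 169 162 166 172 174 170 172 170 173 153 160 223 233 237 242 241
180 241 238 205 168 171 171 173 175 175 178 176 177 183 148 111 183 242 247 241 240
181 241 226 158 144 179 175 179 180 187 167 156 150 137 140 120  96 178 237 244 240
182 240 193 146 178 174 177 179 172 142 103  78  67  41  47  46  49 128 230 248 242
183 236 176 125 176 176 181 173 141  86  52  43  48  45  54  53  46  66 171 239 242
184 231 157 132 178 178 178 149  87  42  52  59  62  58  56  55  51  73 175 242 243
185 230 161 135 179 180 168 116  52  53  61  58  61  58  57  57  52  48 149 236 244
186 224 167 100 140 180 155 101  41  61  59  59  59  59  58  54  52  55 152 238 243
187 235 190 121 148 156 136  79  52  55  61  58  59  56  56  62  58  50 143 232 243
18
[... 1739 characters left out ...]
  56  72  87  88 145 232 244
188 242 205 105  44  56  63  63  60  59  60  65  59  63  66  87  90 119 180 231 243
189 241 217 112  46  53  60  61  57  63  63  57  59  67  93  97 105 150 222 243 241
190 244 243 189  88  54  55  56  57  58  59  63  68  88  99 107 152 211 240 242 239
191 241 241 233 196 122  84  64  69  72  78  88 107 104 107 142 191 234 244 240 239
192 239 242 240 232 199 146 111 110 107 105 103  99 123 167 209 242 245 241 239 238
193 239 239 242 242 238 228 208 178 159 159 155 152 173 220 239 243 241 238 239 238
194 239 239 240 240 242 242 235 222 226 224 229 234 242 246 242 240 239 239 239 239
195 238 238 238 240 239 240 242 244 244 244 244 243 242 241 240 238 239 238 238 238
```

```bash
python3 - <<'E'
from h import *
import pickle
from scipy.optimize import least_squares
C={n:pickle.load(open(f'w{n}.pkl','rb')) for n in'AB'}
E={'A':[(248.8,182),(247.6,183),(246.6,184),(246.1,185),(245.9,186),(250,181.6),(251,181.4),(252,181.3),(253,181.3)],
'B':[(346.3,182),(345.2,183),(344.05,184),(343.2,185),(342.7,186),(348,181.5),(349,181.35),(350,181.3),(351,181.1)]}
# plate rim edges (half level ~200) incl. all around
def fit(P,r): 
    f=least_squares(lambda q:np.hypot(*(P-q[:2]).T)-r,P.mean(0)); return f.x,np.abs(f.fun).max()
al=[]
for n in'AB':
    P=np.array([onz(C[n],*e,.038)[:2] for e in E[n]]);al.append(P);print('base',n,fit(P,.008))
print('base AB',fit(np.vstack(al),.008))
for n,u in(('A',249),('B',349)):
    g=cv2.imread(f'pics/w{n}.png',0).astype('uint8');m=(g[168:203,u-17:u+19]<205).astype('uint8')
    k,l,st,ce=cv2.connectedComponentsWithStats(m);i=l[18,17]
    co,_=cv2.findContours((l==i).astype('uint8'),0,1);print(st[i]);(x,y),r=cv2.minEnclosingCircle(co[0]);e=cv2.fitEllipse(co[0])
    print('rim',n,e,onz(C[n],e[0][0]+u-17,e[0][1]+168,.048))
    C[n+'p']=(e[0][0]+u-17,e[0][1]+168)
print('tri',meet([ray(C[n],*C[n+'p']) for n in'AB']))
# board corners in A and B by gray>90 mask, barrel, ring, pivot
for n,dx in(('A',0),('B',100)):
    for t,u,v,z in(('boardL',82,155,.038),('boardR',393,155,.038),('pivot',117,253,.048),('groove axis L',150,260,.067)):
        if n=='A':print(t,onz(C[n],u,v,z))
E
```

```text
base A (array([0.50318106, 0.16193984]), np.float64(0.00027237131977814275))
base B (array([0.50317621, 0.16207973]), np.float64(0.00017091190984224076))
base AB (array([0.50317663, 0.1620111 ]), np.float64(0.0002290540425784384))
[  9   9  17  17 225]
rim A ((17.027292251586914, 17.120805740356445), (15.722784996032715, 16.45932388305664), 129.6730499267578) [0.49671891 0.16023392 0.048     ]
[  9   9  17  17 227]
rim B ((17.221248626708984, 17.12822914123535), (15.68368911743164, 16.5872859954834), 41.738914489746094) [0.49671681 0.16043768 0.048     ]
tri [0.49657393 0.16033145 0.04865889]
boardL [0.43788845 0.0020061  0.038     ]
boardR [0.49530232 0.30593011 0.038     ]
pivot [0.54193759 0.00914615 0.048     ]
groove axis L [0.54893534 0.05041586 0.067     ]
```

```bash
python3 nudge.py '[{"dx":-0.008,"dy":-0.05},{"dx":-0.008,"dy":-0.05},{"dx":-0.008,"dy":-0.05},{"dx":-0.008,"dy":-0.05},{"dx":-0.008,"dy":-0.05},{"dx":-0.008,"dy":-0.05},{},{}]'
python3 - <<'E'
from h import *
import pickle
c=bot.calibration('wrist');im=bot.read_camera('wrist');cv2.imwrite('pics/wC.png',im);pickle.dump(c,open('wC.pkl','wb'))
E
python3 nudge.py '[{"dy":-0.045},{"dy":-0.045},{},{}]'
python3 - <<'E'
from h import *
import pickle
c=bot.calibration('wrist');im=bot.read_camera('wrist');cv2.imwrite('pics/wD.png',im);pickle.dump(c,open('wD.pkl','wb'))
cv2.imwrite('pics/wCD.png',np.hstack([cv2.imread('pics/wC.png')[:,80:480],im[:,80:480]]))
E
```

```text
clock: 3.38
eef_pos: [0.4734, -0.2072, 0.256]
ee_rot: [-180.0, -0.0, 169.4]
ft_force: [-0.1, 1.5, -0.2]
gripper_width: 0.0855
finger_force: 0.0
clock: 3.92
eef_pos: [0.4567, -0.2953, 0.2561]
ee_rot: [180.0, -0.0, 169.4]
ft_force: [-0.2, -0.4, -0.2]
gripper_width: 0.0852
finger_force: 0.0
```

View pics/wCD.png

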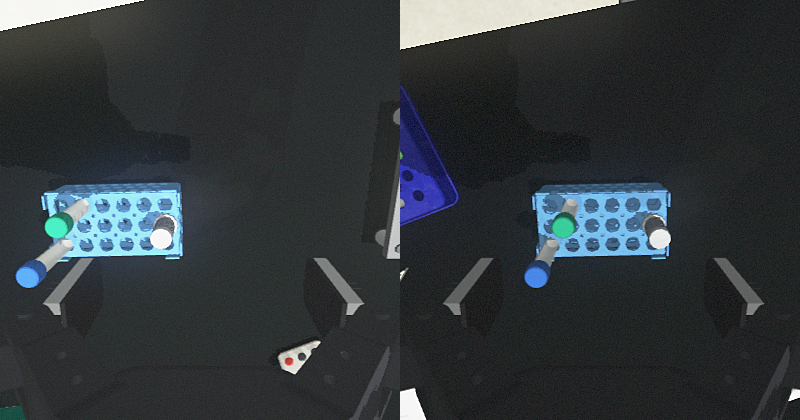

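The drift's white handle top is at about (161,238) in C and (258,238) in D in crop columns. The rack is nearly square to the view and the tubes are at the far end. Next I'll segment the top disc and triangulate it.

```bash
python3 - <<'E'
from h import *
import pickle
rs=[]
for n,u in(('C',241),('D',338)):
    im=cv2.imread(f'pics/w{n}.png');c=pickle.load(open(f'w{n}.pkl','rb'));y0=210;x0=u-26
    m=(im[y0:262,x0:u+26].min(2)>225).astype('uint8')
    k,l,st,ce=cv2.connectedComponentsWithStats(m);i=1+st[1:,4].argmax()
    co,_=cv2.findContours((l==i).astype('uint8'),0,1);e=cv2.fitEllipse(co[0]);q=(e[0][0]+x0,e[0][1]+y0);print(n,st[i],e,q,onz(c,*q,.088));rs.append(ray(c,*q))
p=meet(rs);print(p);print('tool shift to above',tool([p[0],p[1],.2]))
E
```

```text
C [ 15  19  22  20 330] ((25.464519500732422, 28.55400848388672), (18.872703552246094, 20.43159294128418), 94.17670440673828) (240.46451950073242, 238.55400848388672) [ 0.50956558 -0.25313917  0.088     ]
D [ 18  20  20  19 293] ((27.529178619384766, 28.594703674316406), (17.640043258666992, 19.29789161682129), 69.8824234008789) (339.52917861938477, 238.5947036743164) [ 0.50951357 -0.25294849  0.088     ]
[ 0.50932225 -0.25301308  0.08856879]
tool shift to above [-0.0439027   0.05099746  0.05619478]
```

```bash
python3 nudge.py '[{"dx":-0.022,"dy":0.0255},{"dx":-0.0219,"dy":0.0255},{"dz":0.04},{"dz":0.04},{"dz":0.04},{"dz":0.035},{"dz":0.02},{},{}]'; python3 - <<'E'
from h import *
print(tool([.5094,-.2530,.081]))
E
```

```text
clock: 5.1
eef_pos: [0.5094, -0.2548, 0.0825]
ee_rot: [-180.0, 0.1, 169.3]
ft_force: [0.1, -0.6, 1.4]
gripper_width: 0.0856
finger_force: 0.0
[0.00033069 0.00180873 0.0014756 ]
```

```bash
python3 nudge.py '[{"dy":0.0018,"dz":0.0013},{},{}]' && python3 nudge.py '[{},{},{},{},{},{},{},{}]' 0
```

```text
clock: 5.48
eef_pos: [0.5092, -0.2531, 0.0804]
ee_rot: [180.0, 0.0, 169.3]
ft_force: [0.5, -0.7, -0.3]
gripper_width: 0.0852
finger_force: 0.0
clock: 6.48
eef_pos: [0.509, -0.2531, 0.0802]
ee_rot: [-180.0, 0.0, 169.3]
ft_force: [-1.7, 1.6, 5.0]
gripper_width: 0.0187
finger_force: 58.4
```

```bash
python3 nudge.py '[{"dz":-0.045},{"dz":-0.045},{},{"dx":0.0107,"dy":0.0505},{"dx":0.0107,"dy":0.0505},{"dx":0.0107,"dy":0.0505},{"dx":0.0107,"dy":0.0505},{"dx":0.0107,"dy":0.0505},{"dx":0.0107,"dy":0.0505},{"dx":0.0107,"dy":0.0505},{"dx":0.0107,"dy":0.0505},{},{}]'; python3 - <<'E'
from h import *
import pickle
s=bot.sense();c=bot.calibration('wrist');im=bot.read_camera('wrist');cv2.imwrite('pics/wE.png',im);pickle.dump(c,open('wE.pkl','wb'))
si=bot.read_camera('side');cs=bot.calibration('side')
t=s['eef_pos'];print(t,s['ee_rot'])
print('expect tip wrist',pix(c,t-[0,0,.0767]),'top',pix(c,t+[0,0,.0085]),'side tip',pix(cs,t-[0,0,.0767]))
u,v=map(int,pix(c,t-[0,0,.0767]));a=cv2.resize(im[v-70:v+70,u-70:u+70],(400,400),interpolation=2)
u,v=map(int,pix(cs,t-[0,0,.04]));b=cv2.resize(si[v-40:v+40,u-40:u+40],(400,400),interpolation=2)
cv2.imwrite('pics/wE2.png',np.hstack([a,b]));cv2.imwrite('pics/sE.png',si)
E
```

```text
clock: 8.1
eef_pos: [0.4996, 0.1593, 0.1692]
ee_rot: [-179.9, -0.1, 169.3]
ft_force: [0.3, -0.0, -0.2]
gripper_width: 0.0188
finger_force: 59.0
[0.49960344 0.15925883 0.16919126] [-1.79934476e+02 -5.24101943e-02  1.69294408e+02]
expect tip wrist (np.float64(282.9103923788356), np.float64(225.08703491412106)) top (np.float64(282.3150532950283), np.float64(299.9164314419808)) side tip (np.float64(247.7062237687856), np.float64(185.5997657298269))
```

View pics/wE2.png

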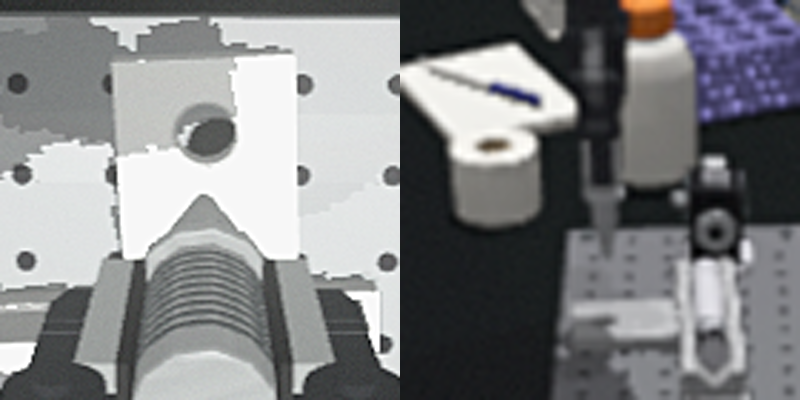

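The drift hangs straight in the jaws. In the wrist picture its tip is at about px (283,223), where I expected it (283,225), and the hole is at px (284,201). I'll lower it to just above the plate and check again.

```bash
python3 nudge.py '[{"dx":0.0005,"dy":0.0018,"dz":0.02},{"dz":0.0175},{},{}]'; python3 - <<'E'
from h import *
import pickle
s=bot.sense();c=bot.calibration('wrist');im=bot.read_camera('wrist');cv2.imwrite('pics/wF.png',im);pickle.dump(c,open('wF.pkl','wb'))
t=s['eef_pos'];print(t)
print('tip',pix(c,t-[0,0,.0767]),'plate',pix(c,[.4967,.1603,.048]),'base',pix(c,[.5032,.1620,.038]))
a=cv2.resize(im[175:245,248:318],(560,560),interpolation=2);cv2.imwrite('pics/wF2.png',a)
E
```

```text
clock: 8.7
eef_pos: [0.5001, 0.1613, 0.1328]
ee_rot: [-180.0, 0.0, 169.2]
ft_force: [0.8, -0.5, -1.0]
gripper_width: 0.0182
finger_force: 59.0
[0.50014569 0.16129484 0.13276489]
tip (np.float64(282.8119452871352), np.float64(224.9488055106898)) plate (np.float64(280.2677510320606), np.float64(216.00856461675158)) base (np.float64(284.76210448906113), np.float64(220.25801508168576))
```

View pics/wF2.png

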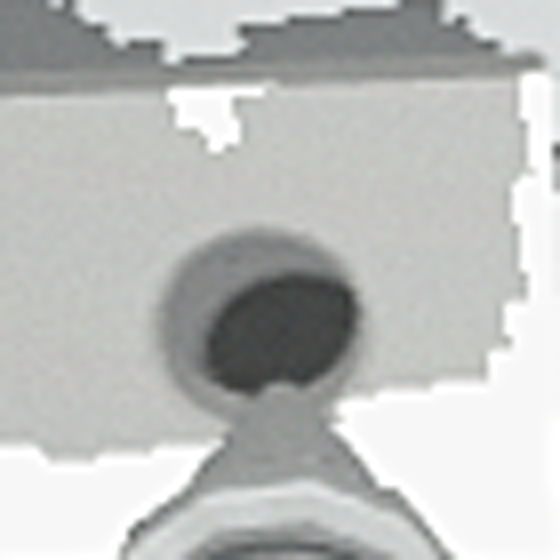

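The hole rim is centred at px (280.4,215.9), exactly where predicted. The drift tip is centred at about (283,226), so it sits roughly 0.9 mm farther in x than the TCP. I'll make a small correction and go in.

```bash
python3 nudge.py '[{"dx":0.0008},{"dz":0.007},{"dz":0.007},{"dz":0.005},{},{}]'; python3 - <<'E'
from h import *
print(tool([.5023,.1620,.1037]))
E
```

```text
clock: 9.5
eef_pos: [0.4992, 0.1618, 0.1135]
ee_rot: [-180.0, 0.0, 169.3]
ft_force: [0.0, -0.7, -0.8]
gripper_width: 0.0187
finger_force: 59.0
[-0.00302386  0.00077878  0.0098499 ]
```

No contact yet, so the tip is in both holes. Next I'll go down while easing toward the board hole.

```bash
python3 nudge.py '[{"dx":-0.0005,"dz":0.003},{"dx":-0.0005,"dz":0.003},{"dx":-0.001,"dz":0.002},{"dx":-0.001,"dy":0.0002,"dz":0.002},{},{}]'; python3 - <<'E'
from h import *
print(tool([.5023,.1620,.0832]))
E
```

```text
clock: 10.25
eef_pos: [0.5021, 0.1614, 0.1034]
ee_rot: [-180.0, -0.0, 169.3]
ft_force: [-1.7, -0.4, -1.4]
gripper_width: 0.0183
finger_force: 59.1
[-0.00012297  0.0006002   0.0202384 ]
```

```bash
python3 nudge.py '[{"dy":0.0004,"dz":0.002},{"dz":0.002},{"dz":0.002},{"dz":0.002},{},{}]'; python3 - <<'E'
from h import *
print(tool([.5023,.1620,.0832]))
E
```

```text
clock: 11.0
eef_pos: [0.5021, 0.1618, 0.0954]
ee_rot: [-180.0, -0.0, 169.3]
ft_force: [-2.8, -0.1, -2.2]
gripper_width: 0.0188
finger_force: 59.0
[-0.00017072  0.000246    0.01223265]
```

```bash
python3 nudge.py '[{"dz":0.002},{"dz":0.002},{"dz":0.002},{"dz":0.001},{},{}]'; python3 - <<'E'
from h import *
s=bot.sense();print(s['torque'],tool([.5023,.1620,.0832]))
E
```

```text
clock: 11.75
eef_pos: [0.5022, 0.1618, 0.0885]
ee_rot: [-180.0, 0.0, 169.3]
ft_force: [-1.1, -0.6, -3.0]
gripper_width: 0.0186
finger_force: 59.0
[-0.11655088  0.19350081  0.00816423] [-4.50422966e-05  1.64606018e-04  5.27026158e-03]
```

```bash
python3 nudge.py '[{"dz":0.002},{"dz":0.002},{"dz":0.001},{"dz":0.001},{},{}]'
```

```text
clock: 12.5
eef_pos: [0.5028, 0.162, 0.0831]
ee_rot: [180.0, 0.1, 169.3]
ft_force: [-1.9, -2.0, 10.3]
gripper_width: 0.0185
finger_force: 60.6
```

```bash
python3 nudge.py '[{"dz":0.0007},{},{}]' && python3 nudge.py '[{},{},{},{},{},{"dz":-0.03},{"dz":-0.03},{"dx":0.02,"dz":-0.03},{},{}]' .06; python3 - <<'E'
from h import *
import pickle
s=bot.sense();c=bot.calibration('wrist');im=bot.read_camera('wrist');cv2.imwrite('pics/wG.png',im);pickle.dump(c,open('wG.pkl','wb'));print(s['eef_pos'],pix(c,[.5032,.162,.091]),pix(c,[.5032,.162,.048]))
E
```

```text
clock: 12.88
eef_pos: [0.5034, 0.1621, 0.0829]
ee_rot: [179.9, 0.1, 169.3]
ft_force: [-2.1, -1.5, 20.5]
gripper_width: 0.0185
finger_force: 61.6
clock: 14.12
eef_pos: [0.4825, 0.1657, 0.1716]
ee_rot: [180.0, 0.0, 169.3]
ft_force: [-0.3, -0.1, 0.1]
gripper_width: 0.0601
finger_force: 0.0
[0.48253092 0.16569307 0.17158475] (np.float64(283.0769634013641), np.float64(254.19914750234986)) (np.float64(283.11893783587567), np.float64(231.22184741334183))
```

View pics/wG.png

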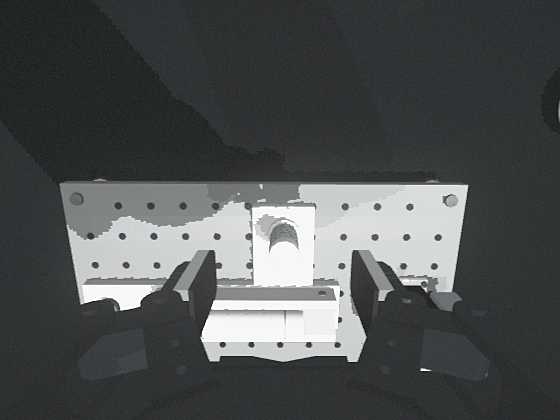

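The drift stands upright with its collar on the ear, and the plate edges now run parallel to the board. Next I'll measure the barrel from two places.

```bash
python3 nudge.py '[{"dx":-0.006,"dy":-0.0135,"dz":-0.042},{"dx":-0.006,"dy":-0.0135,"dz":-0.042},{},{}]' .085; python3 - <<'E'
from h import *
import pickle
c=bot.calibration('wrist');im=bot.read_camera('wrist');cv2.imwrite('pics/wH.png',im);pickle.dump(c,open('wH.pkl','wb'))
E
python3 nudge.py '[{"dy":-0.05},{},{}]'; python3 - <<'E'
from h import *
import pickle
c=bot.calibration('wrist');im=bot.read_camera('wrist');cv2.imwrite('pics/wI.png',im);pickle.dump(c,open('wI.pkl','wb'))
h=cv2.imread('pics/wH.png');cv2.imwrite('pics/wHI.png',np.vstack([cv2.resize(x[165:290,150:430],None,fx=2.4,fy=2.4,interpolation=2) for x in(h,im)]))
E
```

```text
clock: 14.68
eef_pos: [0.4891, 0.1368, 0.2549]
ee_rot: [-180.0, -0.1, 169.3]
ft_force: [0.6, 0.3, -0.0]
gripper_width: 0.0851
finger_force: 0.0
clock: 15.1
eef_pos: [0.4798, 0.0881, 0.2551]
ee_rot: [-180.0, -0.1, 169.3]
ft_force: [-0.5, 0.7, 0.1]
gripper_width: 0.0851
finger_force: 0.0
```

View pics/wHI.png

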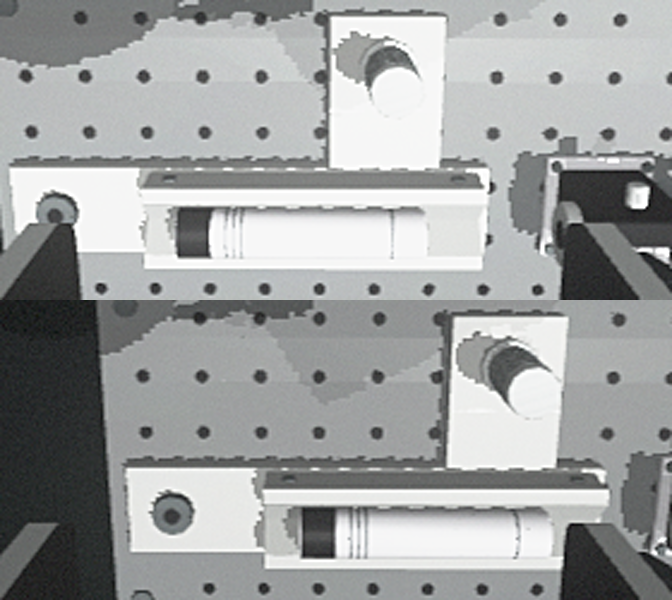

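The barrel's black rear edge is at px (223.3,261.7) in H and (275.8,261.7) in I, its front at (328,262) and (380,262), and the drift top at (316.7,203.3) and (372.9,204.2).

```bash
python3 - <<'E'
from h import *
import pickle
C={n:pickle.load(open(f'w{n}.pkl','rb')) for n in'ABHI'}
def t(n,a,p,b,q):
    x=meet([ray(C[a],*p),ray(C[b],*q)]);print(n,x.round(4));return x
r=t('rear','H',(223.3,261.7),'I',(275.8,261.7));f=t('front','H',(328.3,261.7),'I',(380,261.7))
t('drift top','H',(316.7,203.3),'I',(372.9,204.2));p=t('pivot','H',(173.8,253.3),'I',(222.1,254.2))
g=t('ring','A',(325,262),'B',(424,262))
d=(f-r)[:2];print('len',np.hypot(*d),'yaw',np.degrees(np.arctan2(-d[0],d[1])))
r8=(onz(C['H'],223.3,261.7,.078)+onz(C['I'],275.8,261.7,.078))/2;f8=(onz(C['H'],328.3,261.7,.078)+onz(C['I'],380,261.7,.078))/2
print(r8,f8,np.linalg.norm(f8-r8));d=np.array([.1865,.9825]);print('gap to ring',(g[:2]-f8[:2])@d)
E
```

```text
rear [0.547  0.0683 0.0806]
front [0.5675 0.166  0.0762]
drift top [0.5057 0.1638 0.0864]
pivot [0.5405 0.0129 0.0532]
ring [0.5837 0.2205 0.0658]
len 0.09977362923774256 yaw -11.831987997102233
[0.54815596 0.06783114 0.078     ] [0.56656866 0.16573787 0.078     ] 0.09962307100366706
gap to ring 0.057043478705394605
```

The barrel measures 99.7 mm (given 100), lies at -10.7°, and has about 57 mm to go. I'll close the fingers, come down behind the rear end and push.

```bash
python3 nudge.py '[{"dx":-0.0355,"dy":-0.0167},{"dx":-0.0355,"dy":-0.0167},{"dz":0.04},{"dz":0.04},{"dz":0.04},{"dz":0.03},{},{},{}]' 0; python3 - <<'E'
from h import *
import pickle
print(tool([.5433,.0422,.0965]))
s=bot.sense();c=bot.calibration('wrist');im=bot.read_camera('wrist');cv2.imwrite('pics/wJ.png',im);pickle.dump(c,open('wJ.pkl','wb'))
t=s['eef_pos']
print([pix(c,t+[0,0,-k]) for k in(.025,.035)],pix(c,[.5481,.0678,.07]))
g=im[:,:,1]
for v in range(225,330,5):print(v,g[v,230:400:6])
E
```

```text
clock: 16.27
eef_pos: [0.5443, 0.042, 0.107]
ee_rot: [179.9, 0.1, 169.3]
ft_force: [-0.6, 0.0, -0.0]
gripper_width: 0.0001
finger_force: 0.0
[ 1.01452676e-03 -2.02264361e-05  1.05406046e-02]
[(np.float64(282.5090176116586), np.float64(260.9696352207349)), (np.float64(282.5416877019878), np.float64(252.2722836889118))] (np.float64(335.0040645881396), np.float64(248.7073770993747))
225 [ 57 131 125 126 124 124 125 125 126 125 125 124  85 125 127 125 127 134
 126 135 220 222 219 220 221 219 222 221 221]
230 [ 70  70 127 126 123 126 127 124 124 129 122 125  75 125 125 126 127 126
 123 231 219 221 220 220 221 218 219 220 217]
235 [ 71  72  53 127 126 124 123 127 123 123 127 126  86 104 102  99 103 105
  70  70  68  55  78 100  77  68  78 103  93]
240 [ 39  72  68 121 122 126 125 123 125 123 126 128  90 102 104 103 103 100
  37  46  49  49  51 160 160 167 166 164 161]
245 [ 46  75  65 126 125 121 121 112 109 158 187 107 118 123 124 124 125  99
  30  44  46  48  57 213 205 166 147 108 201]
250 [ 70  69 119 227 218 114 133 105 111  40 104 103 113 121 120 121 120 104
  28  47  47  48  51 245 
[... 1020 characters left out ...]
9  43  40  35  36  41  31  53  38  39  39  30  37  37  33  67
  57 150  67  39  47  40  44  31 156 150 153]
300 [ 31  39  30  39  39  38  38  34  39  55  33  40  39  44  38  44  42  46
  33 157  38  39  45  57  67  39  46  54 151]
305 [39 31 42 42 40 34 37 31 43 48 31 38 43 34 45 37 44 40 38 42 37 39 40 36
 37 33 41 39 34]
310 [38 41 40 42 41 37 33 33 34 45 33 39 37 35 41 41 30 35 35 38 40 42 39 36
 47 38 34 43 37]
315 [28 42 32 34 26 26 33 36 44 44 34 32 35 38 35 36 38 37 35 30 34 35 43 40
 42 40 40 39 36]
320 [36 40 37 29 35 35 31 35 43 46 37 35 34 39 40 33 34 40 36 39 40 39 40 38
 37 39 41 34 38]
325 [37 38 40 35 33 44 35 34 30 45 36 36 32 40 39 38 32 36 41 41 42 40 44 39
 40 36 46 33 33]
```

The fingertips stand 25 mm ahead of the TCP as specified, clear behind the barrel's rear edge at column 337.

```bash
python3 nudge.py '[{"dx":0.001,"dz":0.0105},{},{"dy":0.012},{"dy":0.012},{"dy":0.012},{"dy":0.012},{"dy":0.01},{"dy":0.005},{},{}]'; python3 - <<'E'
from h import *
s=bot.sense();print(s['ft_force'],s['torque'],((s['eef_pos']-[.5481,.0678,0])[:2])@[.1865,.9825])
E
```

```text
clock: 17.58
eef_pos: [0.5542, 0.1034, 0.0953]
ee_rot: [-180.0, -0.0, 169.3]
ft_force: [0.5, 0.1, 0.8]
gripper_width: -0.0002
finger_force: 0.0
[0.48800042 0.14041143 0.75334041] [ 0.03185018  0.04717536 -0.07804261] 0.03613918705567998
```

```bash
for i in 1; do python3 nudge.py '[{"dy":0.003},{"dy":0.003},{"dy":0.002},{},{}]' | grep -E 'eef|ft'; python3 nudge.py '[{"dy":0.002},{},{}]' | grep -E 'eef|ft'; done; python3 - <<'E'
from h import *
import pickle
c=bot.calibration('wrist');im=bot.read_camera('wrist');cv2.imwrite('pics/wK.png',im);pickle.dump(c,open('wK.pkl','wb'))
print(pix(c,[.5837,.2205,.07]))
g=im[:,:,1]
for v in range(235,285,5):print(v,g[v,300:460:4])
E
```

```text
eef_pos: [0.5553, 0.1093, 0.0951]
ft_force: [-2.0, -13.4, 1.5]
eef_pos: [0.5554, 0.1097, 0.095]
ft_force: [-3.9, -21.4, 4.3]
(np.float64(527.3576051018126), np.float64(275.2514084430381))
235 [123 131 128 131 127 124 129 130 131 127 130 130 132 131 133 233 224 224
 223 224 224 222 224 226 224 225 222 224 223 225 224 224 223 223 222 224
 226 224 224 225]
240 [128 132 127 127 126 129 131 122 129 130 130 133 132 129 132 234 220 220
 222 221 223 220 221 222 221 222 222 222 221 222 222 221 224 221 221 221
 223 224 222 222]
245 [120 120 117 119 109 110 111 109 110 111 110 111 112 110 139 169 166 169
 167 167 166 172 172 171 174 162 168 168 169 169 172 168 164 167 167 168
 169 166 171 168]
250 [106 102 113  36  37  39  34  41  41  45  57 125 124 107 134  60 131 113
 124 125 125 126 128 125 123 126 125 127 121 121 125 126 121 119 117 122
 120 121 124 116]
255 [103 101 105  41  42  38  47  45  43  40  34 142 136 139 105 129 154  66
 174 171 174 169 172 172 176 169 173 168 171 168 168 167 167 167 169 166
 165 163 165 162]
260 [ 62  49  43  49  37  40  37  38  41  45  35 155 145 149  58 154 119 190
 216 209 211 209 208 210 204 206 204 207 206 206 206 204 204 203 202 203
 201 202 199 200]
265 [ 94  45  46  45  37  39  32  44  45  40  47 176 158 164  53 166  92 159
 220 233 231 233 233 232 235 230 230 229 229 229 228 228 227 226 226 228
 226 227 225 142]
270 [105  35  32  45  40  54  56  58  57  56  54 182 172 171 101 176  83 176
 215 241 240 241 241 241 241 241 241 240 240 240 239 238 239 240 239 238
 237 236 237 237]
275 [107  38  44  37  46  49  49  50  55  48  49 171 162 163  99 163  77 170
 125 241 241 241 241 241 241 241 240 241 241 241 241 241 241 241 242 241
 242 241 241 242]
280 [106  42  43  36  43  39  31  39  32  40  42 159 152 153  71 154  70 153
 239 241 241 241 241 242 242 242 242 242 242 241 242 241 242 242 241 241
 241 240 241 242]
```

The force rose to 21 N near the expected stop. I'll back off, lift and check the contact by eye.

```bash
python3 nudge.py '[{"dy":-0.004},{"dy":-0.01},{"dz":-0.04},{"dz":-0.06},{"dx":0.02,"dy":0.04,"dz":-0.055},{"dy":0.05},{},{}]' -; python3 - <<'E'
from h import *
import pickle
c=bot.calibration('wrist');im=bot.read_camera('wrist');cv2.imwrite('pics/wL.png',im);pickle.dump(c,open('wL.pkl','wb'))
print(bot.sense()['eef_pos'],pix(c,[.5837,.2205,.07]),pix(c,[.5032,.162,.048]))
u,v=map(int,pix(c,[.5637,.1905,.06]))
a=im[max(0,v-90):v+80,max(0,u-120):u+120];print(u,v);cv2.imwrite('pics/wL2.png',cv2.resize(a,None,fx=3.3,fy=3.3,interpolation=2))
E
```

```text
clock: 19.62
eef_pos: [0.5518, 0.1864, 0.2435]
ee_rot: [-180.0, -0.0, 169.3]
ft_force: [1.2, -1.4, 0.3]
gripper_width: -0.0002
finger_force: 0.0
[0.55189425 0.18583835 0.24350159] (np.float64(326.5137469734059), np.float64(216.71707150980828)) (np.float64(247.02461664019407), np.float64(138.29428776980933))
289 198
```

View pics/wL2.png

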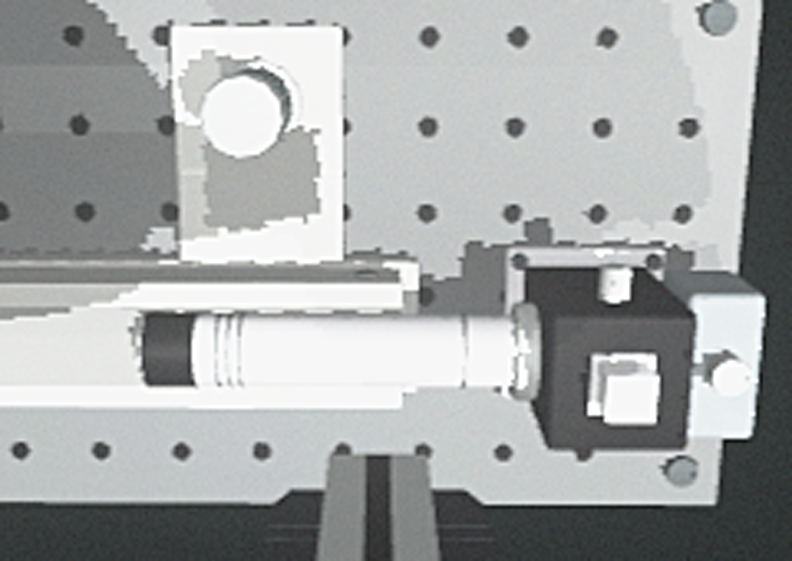

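The picture shows the barrel's front meeting the ring at crop column 515, with no gap, and the barrel parallel in the groove. The drift is upright. As a last check I'll measure the drift top height from two views before handing in.

```bash
python3 - <<'E'
from h import *
import pickle
rs=[]
for n,x,y in(('H',316,203),('I',373,204),('L',242,142)):
    im=cv2.imread(f'pics/w{n}.png');c=pickle.load(open(f'w{n}.pkl','rb'))
    m=(im[y-17:y+17,x-17:x+17].min(2)>228).astype('uint8');m=cv2.morphologyEx(m,cv2.MORPH_OPEN,np.ones((5,5),'uint8'))
    k,l,st,ce=cv2.connectedComponentsWithStats(m);i=l[17,17]
    co,_=cv2.findContours((l==i).astype('uint8'),0,1);e=cv2.fitEllipse(co[0]);q=(e[0][0]+x-17,e[0][1]+y-17);print(n,st[i],e[1],q,onz(c,*q,.091));rs.append(ray(c,*q))
print(meet(rs))
E
```

```text
H [  0   0  34  34 891] (30.85206413269043, 40.05497360229492) (317.6003170013428, 205.7559413909912) [0.50637634 0.16399748 0.091     ]
I [  0   7  27  27 583] (25.140216827392578, 30.529016494750977) (370.4813871383667, 208.64141654968262) [0.50818359 0.16015668 0.091     ]
L [  6   7  23  23 442] (22.604795455932617, 23.071781158447266) (241.84748077392578, 142.9775619506836) [0.503728   0.16227658 0.091     ]
[0.50545519 0.16201336 0.09372818]
```

The clean view (L) puts the drift top directly over the board hole, at (0.5037, 0.1623). Its disc size shows the drift isn't standing high, and it seated under 20 N at the predicted height. I'm handing in.

```bash
python3 -c "
from cell import bot
print(bot.sign_off())"
```

```text
the job is handed in; nothing more can be done
None
```

I pushed the drift home through both holes, slid the barrel up against the port ring and let go, then handed the job in at about 20 s on the robot's clock; no verdict came back.

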